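Close the casting flasks in order of height

TASK

Close the three lidded casting flasks in order of height: with the fingertips, lightly press the raised lid of the shortest flask down until it is seated on the rim, lift the fingers off, then do the same to the middle one, and last the tallest. Only push down on the lids, gently: do not lift, tip or shove the flasks, and leave everything else on the bench where it is.

Things in the scene. Friction and masses are not known exactly. Their poses are not given: they have to be found in the camera images.
- flask_short: the short one of the three lidded casting flasks: an upright, perforated steel cylinder 60 mm across and 65 mm high (rim height) with a 70 mm wide, 5 mm thick foot flange, standing loose on the bench, 0.5 kg or up to 20 % off. Origin at the centre of its underside, z up.
- lid_short_top (a point): the spot to press on the short flask: centre of the top of the round boss (28 mm across, 6 mm high) in the middle of its flat black rubber lid (66 mm across, 8 mm thick). It lies on the flask's axis, 89 mm above the flask's underside when the lid is fully raised and 79 mm when it is seated.
- lid_short (a joint): how far that lid's white plug is pressed into the flask, in m: 0 = lid 10 mm proud of the rim, 0.010 = seated (firm stop). Starts at 0 to 0.002. The plug resists with about 4 N all the way, slightly more when pushed fast, and stays where left. The black top is soft rubber: it gives 1 mm per 3 N (not counted here) and springs back, so the push climbs by 3 N per mm once the plug is seated.
- flask_middle: the middle one of the three lidded casting flasks: an upright, perforated steel cylinder 74 mm across and 85 mm high (rim height) with a 84 mm wide, 5 mm thick foot flange, standing loose on the bench, 0.7 kg or up to 20 % off. Origin at the centre of its underside, z up.
- lid_middle_top (a point): the spot to press on the middle flask: centre of the top of the round boss (28 mm across, 6 mm high) in the middle of its flat black rubber lid (80 mm across, 8 mm thick). It lies on the flask's axis, 109 mm above the flask's underside when the lid is fully raised and 99 mm when it is seated.
- lid_middle (a joint): how far that lid's white plug is pressed into the flask, in m: 0 = lid 10 mm proud of the rim, 0.010 = seated (firm stop). Starts at 0 to 0.002. The plug resists with about 4 N all the way, slightly more when pushed fast, and stays where left. The black top is soft rubber: it gives 1 mm per 3 N (not counted here) and springs back, so the push climbs by 3 N per mm once the plug is seated.
- flask_tall: the tall one of the three lidded casting flasks: an upright, perforated steel cylinder 88 mm across and 105 mm high (rim height) with a 98 mm wide, 5 mm thick foot flange, standing loose on the bench, 0.95 kg or up to 20 % off. Origin at the centre of its underside, z up.
- lid_tall_top (a point): the spot to press on the tall flask: centre of the top of the round boss (28 mm across, 6 mm high) in the middle of its flat black rubber lid (94 mm across, 8 mm thick). It lies on the flask's axis, 129 mm above the flask's underside when the lid is fully raised and 119 mm when it is seated.
- lid_tall (a joint): how far that lid's white plug is pressed into the flask, in m: 0 = lid 10 mm proud of the rim, 0.010 = seated (firm stop). Starts at 0 to 0.002. The plug resists with about 4 N all the way, slightly more when pushed fast, and stays where left. The black top is soft rubber: it gives 1 mm per 3 N (not counted here) and springs back, so the push climbs by 3 N per mm once the plug is seated.
- cone_casting: bystander, to be left alone: a small grey metal cone casting, foot 38 mm across, 42 mm high, standing between the flasks. Origin at the centre of its underside.
- flux_jar: bystander, to be left alone: a small jar 36 mm across and 45 mm high, standing between the flasks. Origin at the centre of its underside.
- empty_flask: bystander, to be left alone: an open, empty steel tube without a lid, 64 mm across and 60 mm high. Origin at the centre of its underside.
- crucible: bystander, to be left alone: a white ceramic bowl 72 mm across and 35 mm high. Origin at the centre of its underside.
- tweezers: bystander, to be left alone: flat dark tweezers 150 mm long, 12 mm high, lying at the far side. Origin at the centre of its underside.
- pickle_bottle: bystander, to be left alone: a closed bottle 56 mm across and 130 mm high. Origin at the centre of its underside.
- brass_rod: bystander, to be left alone: a brass rod 12 mm thick and about 150 mm long, lying down (origin at the middle of its underside).

How it is judged:
By the outcome, as a careful person would: the job done as asked, in the order asked, and still so for the second after the job is handed in, with the robot touching nothing.
It also fails if it takes over 48 s, if anything falls off the work surface, if the arm or the gripper's body presses on something with over 40 N, if the wrist force passes 120 N, or if a joint passes its speed limit or range.

ROBOT

A 6-joint arm with a two-finger parallel gripper is mounted at the origin on the work surface. World frame = base frame: x ahead of the robot, y to its left, z up, the work surface at z = 0. Lengths are in m, angles in rad, forces in N, time in s.
With the tool pointing down it reaches from about 0.35 to 0.775 m from the base axis. Payload 5.5 kg.
Tool frame: the origin (TCP) lies midway between the tips of the shut fingers; the grasp point (between the pads) lies 19 mm behind it; z points along the fingers, x is the direction in which the jaws open and shut, and the axes are right-handed (so a half turn about z gives the same grasp; the last joint's range is limited). The gripper opens to 85 mm and grips with 20 to 120 N. Pads are 22 mm wide; open, the fingers measure 114 mm over their backs; the gripper's body (76 mm by 85 mm) begins 54 mm behind the grasp point. The pads swing forward as they close: fully open they stand 13 mm farther back than shut.
Start: joints at [1.104, 0.313, 0.046, 1.304, 0, 1.431], TCP at [0.185, 0.545, 0.231] pointing down, gripper open.
Joint ranges: [-2.76, 2.76], [-0.86, 1.69], [-1.03, 1.26], [-2.2, 2.34], [-1.47, 1.5], [-3.14, 3.14]. Speed limits (rad/s): [2.57, 2.57, 3.14, 3.14, 3.14, 3.14].

INTERFACE

Orientations are given as a unit quaternion [w, x, y, z].
In Python, from workcell import env gives the robot as it stands. The module is installed in compiled form; this text tells all that it offers.
- The arm moves only by the tool apply_moves, never from a script. Its argument "moves" is a list of rows, each a list of 3 entries, a list of its own where there are three numbers: the shift along the tool's x, y, z in cm, then the turn about the tool's z in degrees, then the opening, from 0 (shut) to 1 (fully open). In form: [[[x, y, z], yaw, gripper], ...]. A call has exactly 10 rows; each row is the pose to reach, as a shift and turn from the pose commanded when the call began, along the tool's axes at that moment; what a row does not reach only later rows make up. A row lasts 1/8 s, in which the tool goes at most 62.5 mm and 10.7 degrees, less where a joint would pass 70% of its speed; a pose out of reach is approached as far as the arm can. A call with a gripper value outside its range is refused whole. The fingers move at their own pace and stop on an object; "squeeze" is the grip in N (left out, the last holds). Time passes only in rows, so rows that repeat a pose let the fingers close, or fill a call up. It gives the time, the measured TCP pose, the force and the opening at its end, in the units of the state.
- env.get_state(): the state, without advancing time (a new reading comes with each control period).
- env.read_camera(name): name is "scene" or "top" or "wrist"; returns a dict with "pixels" (384x512x3 uint8, red, green, blue), "fov_y" (degrees; the focal length in pixels is half the picture's height over the tangent of half this angle, whatever the lens; pixels are square), "cx", "cy" (the principal point, pixels), "dist" ([k1, k2, p1, p2, k3] as OpenCV has them; the pictures are not rectified), "world_from_camera" (4x4, takes a point from camera to world coordinates); the wrist camera has in their place "hand_eye" (4x4, takes a point from camera to tool coordinates, whose origin is the TCP and whose axes are the tool frame's). Camera axes: x right, y down, z forward; pixel columns grow to the right and rows downward; lengths in m; the calibration is good to about 2 mm. A picture is of the moment at which its call begins: read the wrist's pose just before it. There is no depth.
- env.hand_in(): hands the job in, once; it reports no verdict.
The state is a dict: "clock": time; "joint_pos": joint angles; "qvel": joint speeds; "tau": joint torques, N m; "tcp_pos": TCP position; "orientation": TCP orientation; "wrist_force": force on the tool from outside, world axes, zero at the start; "ft_torque": the same for the moment, N m; "finger_gap": finger opening in m.
Only numpy, scipy, OpenCV 4.12 (cv2) and the standard library are available. Lean on these libraries where they do the work, as an engineer would, in place of code of your own. Each camera call takes 0.05 s, during which the arm holds its last target.

## Working session

There is one attempt and no reset: what is moved stays moved. The work goes in short steps, Python scripts to look and compute and a tool call to move; the robot and the scene stay as the last step left them, time stands still between calls to the robot, and variables do not carry over. Pictures are saved under pics/ and viewed, and the job is handed in when it is done.

Besides the shell and the picture viewer there is one more tool, called after "Call:" by a JSON object that holds its "fn" and its "kwargs", one argument or row to a line. apply_moves: Moves the arm, as the interface text tells. Its arguments: {"type":"object","properties":{"moves":{"type":"array","items":{"type":"array"}},"squeeze":{"type":"number"}},"required":["moves"]}

```bash
mkdir -p pics; cat > h.py <<'E'
from workcell import env
import numpy as np, cv2, pickle
def snap(n,tag):
    s=env.get_state(); c=env.read_camera(n); c['state']=s
    cv2.imwrite(f'pics/{tag}.png',c['pixels'][:,:,::-1]); pickle.dump(c,open(f'{tag}.pkl','wb')); return c
E
python3 - <<'E'
from h import *
s=env.get_state(); print(s)
for n in ['scene','top']:
    c=snap(n,n+'0'); print(n,{k:v for k,v in c.items() if k not in('pixels','state')})
E
```

```text
{'clock': 0.0, 'joint_pos': array([1.10440817e+00, 3.13979671e-01, 4.49692752e-02, 1.30359735e+00,
       3.19066412e-05, 1.43120348e+00]), 'qvel': array([ 4.90903561e-04, -2.26195972e-04, -8.00586420e-04, -2.26750426e-04,
        2.64457375e-05,  2.07690441e-03]), 'tau': array([-9.24361558e-06, -4.80617881e+01,  2.98538071e+01,  1.91250688e-02,
       -2.69856246e-04,  6.60146071e-08]), 'tcp_pos': array([0.18434352, 0.54410706, 0.2304167 ]), 'orientation': array([ 4.06037692e-04,  8.12714137e-01,  5.82661918e-01, -8.09750677e-04]), 'wrist_force': array([0.33511803, 0.93508186, 0.64172617]), 'ft_torque': array([-0.02830779,  0.04414629, -0.016596  ]), 'finger_gap': 0.08541933671399234}
scene {'fov_y': 48.931169471623235, 'cx': 260.75078504283124, 'cy': 190.57595563781055, 'dist': array([-0.03940049,  0.        ,  0.        ,  0.        ,  0.        ]), 'world_from_camera': array([[ 0.44092955,  0.66264883, -0.60537399,  1.21460349],
       [ 0.89751255, -0.32008753,  0.30334006, -0.30546309],
       [ 0.00723527, -0.67708235, -0.73587169,  0.83668509],
       [ 0.        ,  0.        ,  0.        ,  1.        ]])}
top {'fov_y': 50.75115186047505, 'cx': 251.80846243490734, 'cy': 189.27444426472286, 'dist': array([-0.14809576,  0.        ,  0.        ,  0.        ,  0.        ]), 'world_from_camera': array([[ 0.01403473, -0.97858801,  0.20534979,  0.3751553 ],
       [-0.9998895 , -0.01272876,  0.00767942, -0.02469854],
       [-0.00490114, -0.20543488, -0.97865852,  1.19836117],
       [ 0.        ,  0.        ,  0.        ,  1.        ]])}
```

View pics/scene0.png

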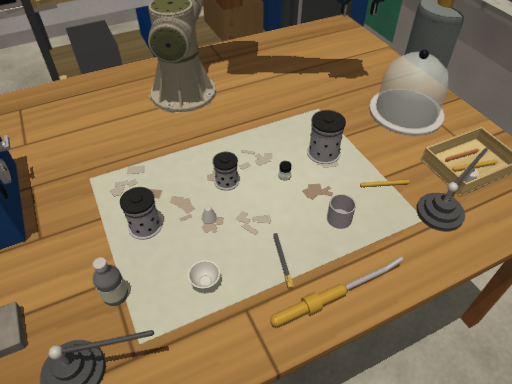

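View pics/top0.png

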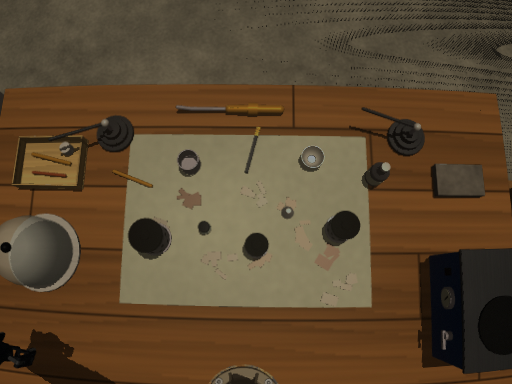

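```bash
cat >> h.py <<'E'
def K(c):
    f=c['pixels'].shape[0]/2/np.tan(np.radians(c['fov_y'])/2)
    return np.array([[f,0,c['cx']],[0,f,c['cy']],[0,0,1.]])
def T(c):
    if 'world_from_camera' in c: return c['world_from_camera']
    from scipy.spatial.transform import Rotation as R
    s=c['state'];q=s['orientation'];M=np.eye(4);M[:3,:3]=R.from_quat([q[1],q[2],q[3],q[0]]).as_matrix();M[:3,3]=s['tcp_pos']
    return M@c['hand_eye']
def proj(c,P):
    W=np.linalg.inv(T(c)); r,_=cv2.Rodrigues(W[:3,:3])
    return cv2.projectPoints(np.atleast_2d(np.array(P,float)),r,W[:3,3],K(c),c['dist'])[0][:,0]
def back(c,uv,z):
    n=cv2.undistortPoints(np.array(uv,float).reshape(-1,1,2),K(c),c['dist'])[:,0]
    M=T(c); d=np.c_[n,np.ones(len(n))]@M[:3,:3].T
    o=M[:3,3]; return o+d*((z-o[2])/d[:,2])[:,None]
def load(t): return pickle.load(open(t+'.pkl','rb'))
def crop(c,x,y,w,h,s,tag):
    im=c['pixels'][y:y+h,x:x+w,::-1]; cv2.imwrite(f'pics/{tag}.png',cv2.resize(im,None,fx=s,fy=s,interpolation=cv2.INTER_CUBIC))
E
python3 - <<'E'
from h import *
a=load('scene0');b=load('top0')
print(proj(a,[.185,.545,.231]),proj(b,[.185,.545,.231]))
ims=[]
for x,y in [(185,135),(100,170),(285,95)]:
    ims.append(cv2.resize(a['pixels'][y:y+80,x:x+80,::-1],None,fx=3.3,fy=3.3,interpolation=cv2.INTER_CUBIC))
r1=np.hstack(ims);ims=[]
for x,y in [(216,206),(300,190),(110,198)]:
    ims.append(cv2.resize(np.clip(b['pixels'][y:y+80,x:x+80,::-1]*2.0,0,255).astype('uint8'),None,fx=3.3,fy=3.3,interpolation=cv2.INTER_CUBIC))
cv2.imwrite('pics/crops.png',np.vstack([r1,np.hstack(ims)]))
E
```

```text
[[356.87510349  18.96945504]] [[ 20.74442447 342.98590766]]
```

View pics/crops.png

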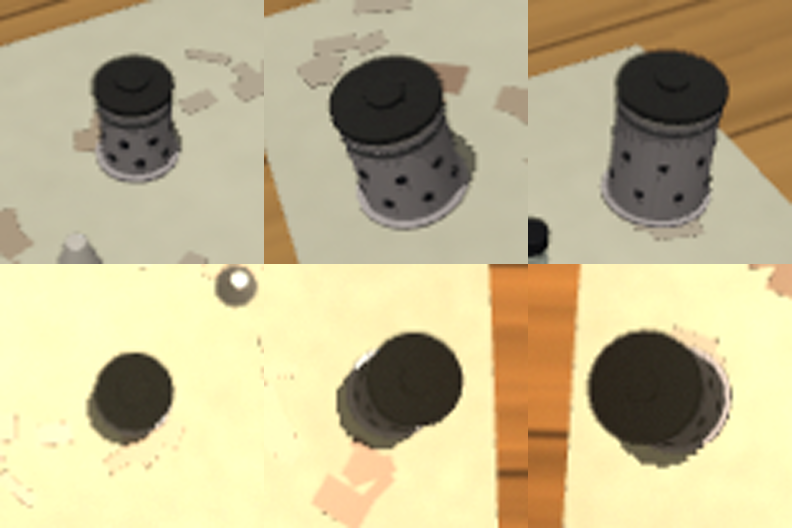

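```bash
cat > fit.py <<'E'
from h import *
from scipy.optimize import minimize
FL={'short':(.033,.065),'middle':(.040,.085),'tall':(.047,.105)}
th=np.linspace(0,2*np.pi,60,endpoint=False)
def lidpts(x,y,n,d):
    R,h=FL[n]; z0=h+.010-d
    P=[np.c_[x+R*np.cos(th),y+R*np.sin(th),0*th+z] for z in (z0,z0+.008)]
    P.append(np.c_[x+.014*np.cos(th),y+.014*np.sin(th),0*th+z0+.014])
    return np.vstack(P)
def mask(c,uv,thr):
    g=c['pixels'].max(2); m=(g<thr).astype('uint8'); _,L=cv2.connectedComponents(m); return (L==L[int(uv[1]),int(uv[0])]).astype('uint8')
S=8
def rend(c,P,shape):
    h=cv2.convexHull(proj(c,P).astype(np.float32)); big=np.zeros(shape,np.uint8)
    cv2.fillPoly(big,[np.round(h*16).astype(np.int32)],255,lineType=cv2.LINE_AA,shift=4); return big/255.
def fit(views,n,x0,d0=.001,free=False):
    def cost(p):
        P=lidpts(p[0]/1000,p[1]/1000,n,p[2]/1000 if free else d0); e=0
        for c,m in views:
            e+=np.abs(rend(c,P,m.shape)-m).sum()/m.sum()
        return e
    p=[x0[0]*1e3,x0[1]*1e3]+([d0*1e3] if free else [])
    init=np.array([p]+[np.array(p)+8*np.eye(len(p))[i]*(1 if i<2 else .5) for i in range(len(p))])
    r=minimize(cost,p,method='Nelder-Mead',options=dict(initial_simplex=init,xatol=.02,fatol=1e-5)); return r.x,r.fun
E
python3 - <<'E'
from fit import *
a=load('scene0');b=load('top0')
for n,ua,ub in [('short',(225,160),(256,245)),('middle',(138,198),(346,225)),('tall',(328,122),(148,235))]:
    pa=[int(a['pixels'][ua[1]+k,ua[0]].max()) for k in range(0,30,2)]
    x0=back(a,[ua],FL[n][1]+.014)[0]; x1=back(b,[ub],FL[n][1]+.014)[0]; print(n,x0,x1,pa,b['pixels'][ub[1]-6:ub[1]+30:2,ub[0]].max(1))
    for thr in [(50,32),(58,28)]:
        ma,mb=mask(a,ua,thr[0]),mask(b,ub,thr[1]); print(ma.sum(),mb.sum())
        print(' scene',fit([(a,ma)],n,x0),'top',fit([(b,mb)],n,x1),'both',fit([(a,ma),(b,mb)],n,(x0+x1)/2))
E
```

```text
short [ 0.45318538 -0.02938528  0.079     ] [ 0.45340114 -0.0296568   0.079     ] [39, 24, 38, 39, 36, 56, 65, 69, 97, 98, 98, 98, 74, 99, 153] [ 29  28  28  30  29  27  28  28  29  46  49 145 143 143 136 137 136 135]
335 394
 scene (array([455.95783403, -31.15937856]), np.float64(0.3289083991805677)) top (array([455.35035567, -30.69586188]), np.float64(0.27300686772170796)) both (array([453.29249588, -28.26595335]), np.float64(0.6071985548518976))
373 188218
 scene (array([461.37988945, -32.35635833]), np.float64(0.27271198023445303)) top (array([137.41717391, 189.28949731]), np.float64(0.9971092760814066)) both (array([460.40263096, -32.55229025]), np.float64(1.2703304767488337))
middle [ 0.50403034 -0.2703211   0.099     ] [ 0.50894255 -0.27617137  0.099     ] [39, 39, 22, 39, 40, 40, 38, 22, 94, 69, 86, 101, 100, 101, 100] [ 25  26  25  26  25  24  25  25  25  25  77 124 131 131 131 132 132 132]
695 650
 scene (array([ 505.96953404, -273.83827748]), np.float64(0.20329524615601638)) top (array([ 507.744088  , -270.92221492]), np.float64(0.13872699849170436)) both (array([ 508.1052
[... 277 characters left out ...]
.3515619681969821))
tall [0.47575742 0.26779637 0.119     ] [0.47203412 0.2618736  0.119     ] [20, 38, 38, 38, 38, 35, 86, 47, 94, 97, 99, 99, 97, 99, 99] [ 24  23  23  23  21  23  24  24  24  23  24  23  43  52  52 126 134 133]
571 911
 scene (array([471.71921973, 269.7862414 ]), np.float64(0.23976511795611413)) top (array([469.56143521, 270.37402387]), np.float64(0.1242891887819892)) both (array([471.42339333, 269.16548032]), np.float64(0.3663932211227683))
595 891
 scene (array([476.13102334, 270.51647722]), np.float64(0.20578019443071346)) top (array([468.7068591 , 270.35957379]), np.float64(0.15081534297220572)) both (array([471.94744935, 270.25268619]), np.float64(0.3631898561233432))
```

```bash
cat > ov.py <<'E'
from fit import *
EST={'short':(.456,-.031),'middle':(.508,-.274),'tall':(.470,.270)}
def full(n,x,y,d):
    R,h=FL[n]; r=R-.003; f=r+.005; z0=h+.01-d
    return [(f,0),(r,h),(R,z0),(R,z0+.008),(.014,z0+.014)]
def overlay(c,n,x,y,d,box,s,tag=None,gain=1):
    bx,by,w,h=box
    im=cv2.resize(np.clip(c['pixels'][by:by+h,bx:bx+w,::-1]*gain,0,255).astype('uint8'),None,fx=s,fy=s,interpolation=cv2.INTER_CUBIC)
    for i,(r,z) in enumerate(full(n,x,y,d)):
        p=(proj(c,np.c_[x+r*np.cos(th),y+r*np.sin(th),0*th+z])-[bx,by]+.5)*s
        cv2.polylines(im,[np.round(p).astype(np.int32)],True,[(255,0,0),(255,255,0),(0,255,0),(0,0,255),(0,255,255)][i],1)
    return im
E
python3 - <<'E'
from ov import *
a=load('scene0');b=load('top0');r=[[],[]]
for n,ba,bb in [('short',(185,135),(216,206)),('middle',(100,170),(300,190)),('tall',(285,95),(110,198))]:
    x,y=EST[n]
    r[0].append(overlay(a,n,x,y,.001,(*ba,80,80),3.3)); r[1].append(overlay(b,n,x,y,.001,(*bb,80,80),3.3,gain=2))
cv2.imwrite('pics/ov.png',np.vstack([np.hstack(r[0]),np.hstack(r[1])]))
E
```

```text
(no output)
```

View pics/ov.png

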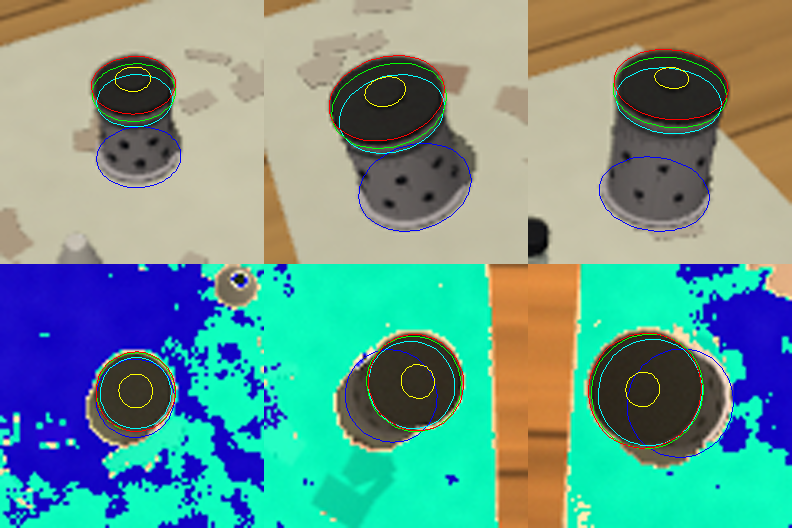

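Call:
{"fn": "apply_moves", "kwargs": {
  "moves": [
    [[-1,1,0],2,0],
    [[-3,3,0],5,0],
    [[-6,6,0],9,0],
    [[-9,9,0],13,0],
    [[-12,12,0],17,0],
    [[-15,15,0],21,0],
    [[-18,18,0],25,0],
    [[-20,20,0],28,0],
    [[-22,21,0],30,0],
    [[-23,22,0],30,0]
  ],
  "squeeze": 20
}}

```text
clock: 1.35
tcp_pos: [0.3189, 0.2546, 0.2312]
orientation: [0.0, 0.936, 0.352, -0.0]
wrist_force: [0.4, -0.0, -0.7]
finger_gap: -0.0
```

```bash
cat >> h.py <<'E'
def rel(target):
    from scipy.spatial.transform import Rotation as R
    s=env.get_state();q=s['orientation'];M=R.from_quat([q[1],q[2],q[3],q[0]]).as_matrix()
    print('t',round(s['clock'],3),'tcp',s['tcp_pos'].round(4),'F',s['wrist_force'].round(2),'gap',round(s['finger_gap'],4),'j',s['joint_pos'].round(2))
    print('M',M.round(3).tolist())
    print('shift cm',((np.array(target)-s['tcp_pos'])@M*100).round(2))
E
python3 -c "
from h import *
rel([.455,-.031,.16])"
```

```text
t 1.35 tcp [0.3189 0.2546 0.2312] F [ 0.44 -0.02 -0.7 ] gap -0.0 j [ 0.48 -0.01 -0.34  1.24 -0.    1.33]
M [[0.753, 0.658, -0.0], [0.658, -0.753, -0.0], [-0.0, 0.0, -1.0]]
shift cm [-8.55 30.45  7.13]
```

Call:
{"fn": "apply_moves", "kwargs": {
  "moves": [
    [[-0.5,1.5,0],3,0],
    [[-1.5,5,0.5],6,0],
    [[-2.5,9,1],9,0],
    [[-3.5,13,1.5],13,0],
    [[-4.5,17,2],17,0],
    [[-5.5,21,3],21,0],
    [[-6.5,24.5,4],25,0],
    [[-7.5,27.5,4.5],28,0],
    [[-8.2,29.5,5],30,0],
    [[-8.55,30.45,5],30,0]
  ]
}}

```text
clock: 2.6
tcp_pos: [0.4558, -0.0301, 0.1808]
orientation: [-0.0, 0.995, 0.098, -0.0]
wrist_force: [0.2, 0.4, 0.4]
finger_gap: 0.0002
```

```bash
python3 -c "
from h import *
rel([.455,-.031,.1])
c=snap('wrist','w1');print(c['hand_eye'].round(3).tolist(),c['fov_y'])
rel([.455,-.031,.1])"
```

```text
t 2.6 tcp [ 0.4558 -0.0301  0.1808] F [0.18 0.39 0.43] gap 0.0002 j [-0.24  0.11 -0.34  1.12  0.    1.13]
M [[0.981, 0.195, -0.001], [0.195, -0.981, 0.0], [-0.001, -0.001, -1.0]]
shift cm [-0.09  0.08  8.08]
[[1.0, -0.001, -0.0, -0.0], [0.001, 0.956, 0.292, -0.075], [-0.0, -0.292, 0.956, -0.144], [0.0, 0.0, 0.0, 1.0]] 58.51094046935628
t 2.65 tcp [ 0.4563 -0.0305  0.1811] F [ 1.89  0.15 -0.01] gap 0.0002 j [-0.24  0.11 -0.34  1.12 -0.    1.13]
M [[0.981, 0.195, 0.0], [0.195, -0.981, -0.0], [-0.0, 0.0, -1.0]]
shift cm [-0.14  0.02  8.11]
```

View pics/w1.png

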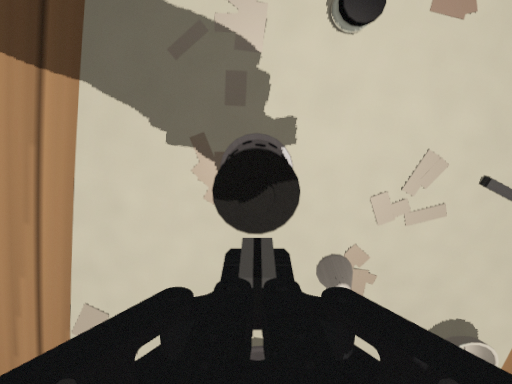

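```bash
python3 - <<'E'
from ov import *
c=load('w1')
print(back(c,[(256.5,191)],.0825))
for thr in (25,30):
    m=mask(c,(256,195),thr); print(m.sum(), fit([(c,m)],'short',(.455,-.031)))
x,y=fit([(c,mask(c,(256,195),28))],'short',(.455,-.031))[0]/1000
o1=overlay(c,'short',x,y,.001,(190,110,130,130),4,gain=1.7)
cv2.imwrite('pics/ow1.png',o1)
E
```

```text
[[ 0.45489554 -0.02907743  0.0825    ]]
2854 (array([454.2190789 , -32.22848207]), np.float64(1.182991879302527))
2968 (array([454.26139213, -31.85301384]), np.float64(1.101251255219069))
```

View pics/ow1.png

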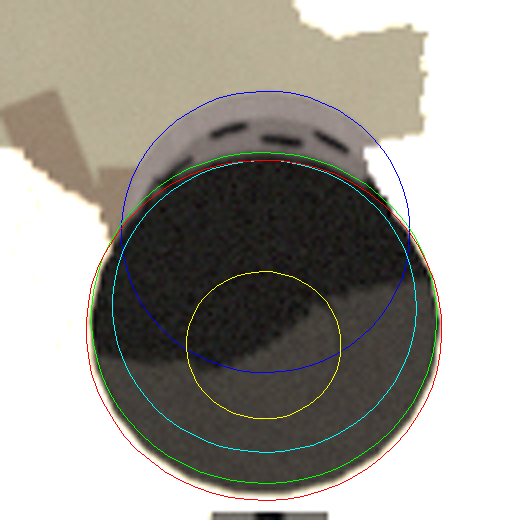

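Call:
{"fn": "apply_moves", "kwargs": {
  "moves": [
    [[0,0,0.5],0,0],
    [[-0.1,0,1.5],0,0],
    [[-0.1,0,3],0,0],
    [[-0.1,0,4.5],0,0],
    [[-0.1,0,6],0,0],
    [[-0.1,0,7],0,0],
    [[-0.1,0,7.8],0,0],
    [[-0.1,0,8.3],0,0],
    [[-0.1,0,8.6],0,0],
    [[-0.1,0,8.6],0,0]
  ]
}}

```text
clock: 3.9
tcp_pos: [0.4549, -0.0293, 0.0953]
orientation: [-0.0, 0.995, 0.098, 0.0]
wrist_force: [-0.4, -0.4, -0.1]
finger_gap: -0.0002
```

```bash
python3 -c "
from h import *
c=snap('scene','s2');rel([.455,-.031,.0765])
crop(c,150,80,160,120,5,'s2c')
"
```

```text
t 3.95 tcp [ 0.4549 -0.0293  0.0955] F [ 0.96 -0.74 -0.1 ] gap 0.0 j [-0.24  0.18 -0.48  0.91  0.    1.13]
M [[0.981, 0.195, 0.0], [0.195, -0.981, 0.0], [0.0, 0.0, -1.0]]
shift cm [-0.03  0.16  1.9 ]
```

View pics/s2c.png

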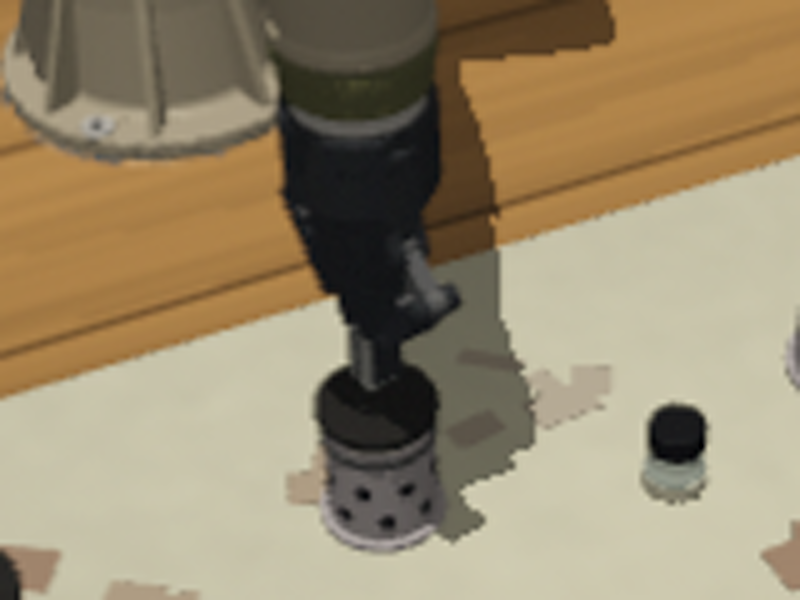

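Call:
{"fn": "apply_moves", "kwargs": {
  "moves": [
    [[0,0.1,0.3],0,0],
    [[0,0.1,0.5],0,0],
    [[0,0.1,0.65],0,0],
    [[0,0.1,0.8],0,0],
    [[0,0.1,0.95],0,0],
    [[0,0.1,1.1],0,0],
    [[0,0.1,1.25],0,0],
    [[0,0.1,1.4],0,0],
    [[0,0.1,1.5],0,0],
    [[0,0.1,1.6],0,0]
  ]
}}

```text
clock: 5.2
tcp_pos: [0.455, -0.0303, 0.0792]
orientation: [-0.0, 0.995, 0.098, 0.0]
wrist_force: [-1.7, 0.5, 3.3]
finger_gap: -0.0
```

```bash
python3 -c "
from h import *
rel([.455,-.031,.0765])
"
```

```text
t 5.2 tcp [ 0.455  -0.0303  0.0792] F [-1.73  0.47  3.34] gap -0.0 j [-0.24  0.19 -0.51  0.87  0.    1.13]
M [[0.981, 0.196, 0.0], [0.196, -0.981, 0.0], [0.0, -0.0, -1.0]]
shift cm [-0.02  0.07  0.27]
```

Call:
{"fn": "apply_moves", "kwargs": {
  "moves": [
    [[0,0,0.05],0,0],
    [[0,0,0.1],0,0],
    [[0,0,0.13],0,0],
    [[0,0,0.16],0,0],
    [[0,0,0.19],0,0],
    [[0,0,0.22],0,0],
    [[0,0,0.25],0,0],
    [[0,0,0.27],0,0],
    [[0,0,0.27],0,0],
    [[0,0,0.27],0,0]
  ]
}}

```text
clock: 6.45
tcp_pos: [0.455, -0.0303, 0.0768]
orientation: [-0.0, 0.995, 0.098, 0.0]
wrist_force: [-1.3, 0.8, 7.5]
finger_gap: -0.0
```

```bash
python3 -c "
from h import *
rel([.455,-.031,.0765])
c=snap('scene','s3');rel([.455,-.031,.0765])
"
```

```text
t 6.45 tcp [ 0.455  -0.0303  0.0768] F [-1.29  0.8   7.52] gap -0.0 j [-0.24  0.2  -0.51  0.86  0.    1.13]
M [[0.981, 0.196, 0.0], [0.196, -0.981, 0.0], [0.0, 0.0, -1.0]]
shift cm [-0.01  0.07  0.03]
t 6.5 tcp [ 0.455  -0.0303  0.0769] F [-1.87  0.83  5.72] gap 0.0 j [-0.24  0.2  -0.51  0.86  0.    1.13]
M [[0.981, 0.196, 0.0], [0.196, -0.981, -0.0], [0.0, 0.0, -1.0]]
shift cm [-0.02  0.07  0.04]
```

Call:
{"fn": "apply_moves", "kwargs": {
  "moves": [
    [[0,0,0.03],0,0],
    [[0,0,0.06],0,0],
    [[0,0,0.09],0,0],
    [[0,0,0.1],0,0],
    [[0,0,0.1],0,0],
    [[0,0,0.1],0,0],
    [[0,0,0.1],0,0],
    [[0,0,0.1],0,0],
    [[0,0,0.1],0,0],
    [[0,0,0.1],0,0]
  ]
}}

```text
clock: 7.75
tcp_pos: [0.4551, -0.0303, 0.0761]
orientation: [0.0, 0.995, 0.098, 0.0]
wrist_force: [-3.0, 1.2, 7.7]
finger_gap: 0.0002
```

Call:
{"fn": "apply_moves", "kwargs": {
  "moves": [
    [[0,0,-0.5],0,0],
    [[0,0,-2],0,0],
    [[0,0,-5],0,0],
    [[0,1,-8],3,0],
    [[0.1,5,-9.5],8,0],
    [[0.2,10,-9.5],13,0],
    [[0.3,15,-9.5],18,0],
    [[0.4,20,-9.5],23,0],
    [[0.4,23.5,-9.5],25,0],
    [[0.4,25,-9.5],25,0]
  ]
}}

```text
clock: 9.0
tcp_pos: [0.5078, -0.2764, 0.1697]
orientation: [-0.0, 0.993, -0.12, -0.0]
wrist_force: [-0.1, 0.1, 1.1]
finger_gap: 0.0
```

```bash
python3 - <<'E'
from ov import *
rel([.508,-.274,.12])
c=snap('scene','s4'); w=snap('wrist','w4')
a=load('scene0')
ims=[overlay(a,'short',.455,-.031,0.001,(185,135,80,80),5),overlay(c,'short',.455,-.031,.01,(185,135,80,80),5)]
cv2.imwrite('pics/s4c.png',np.hstack(ims))
cv2.imwrite('pics/w4o.png',overlay(w,'middle',.508,-.274,.001,(160,80,200,180),4,gain=1.7))
E
```

```text
t 9.0 tcp [ 0.5078 -0.2764  0.1697] F [-0.06  0.06  1.05] gap 0.0 j [-0.64  0.34 -0.06  1.16  0.    1.17]
M [[0.971, -0.239, -0.001], [-0.239, -0.971, 0.001], [-0.001, -0.0, -1.0]]
shift cm [-0.03 -0.24  4.98]
```

View pics/s4c.png

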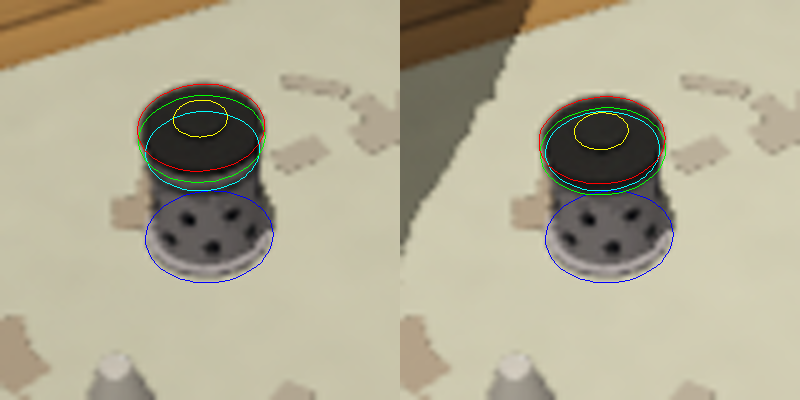

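View pics/w4o.png

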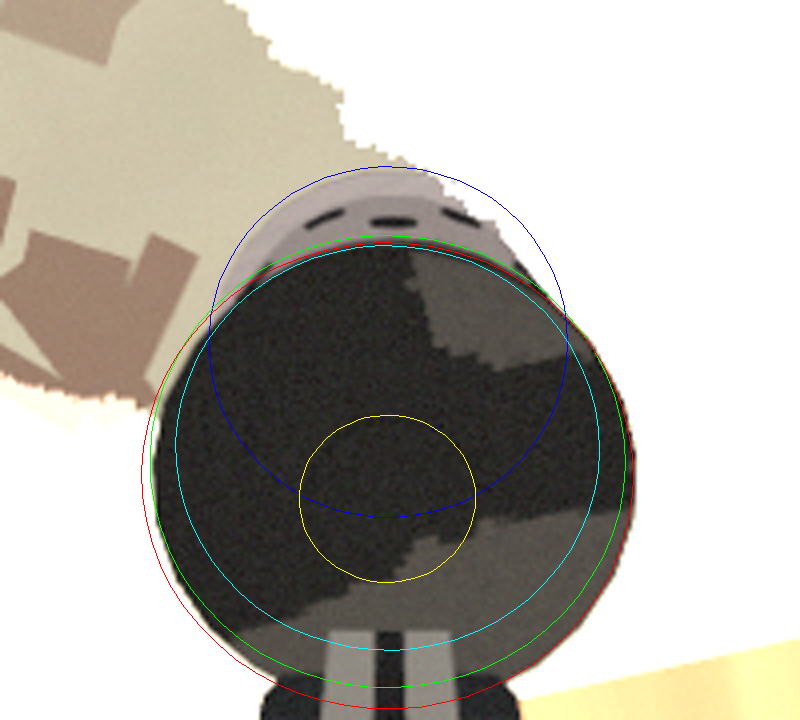

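Call:
{"fn": "apply_moves", "kwargs": {
  "moves": [
    [[0,-0.1,0.3],0,0],
    [[0.1,-0.15,1],0,0],
    [[0.1,-0.15,2],0,0],
    [[0.1,-0.15,3],0,0],
    [[0.1,-0.15,4],0,0],
    [[0.1,-0.15,4.7],0,0],
    [[0.1,-0.15,5.2],0,0],
    [[0.1,-0.15,5.5],0,0],
    [[0.1,-0.15,5.5],0,0],
    [[0.1,-0.15,5.5],0,0]
  ]
}}

```text
clock: 10.35
tcp_pos: [0.5093, -0.2736, 0.1159]
orientation: [0.0, 0.993, -0.119, 0.0]
wrist_force: [0.1, -0.4, -0.1]
finger_gap: 0.0
```

```bash
python3 -c "
from h import *
rel([.508,-.274,.0965])
c=snap('scene','s5');crop(c,70,120,160,120,5,'s5c');rel([.508,-.274,.0965])
"
```

```text
t 10.35 tcp [ 0.5093 -0.2736  0.1159] F [ 0.09 -0.41 -0.06] gap 0.0 j [-0.63  0.38 -0.15  1.04  0.    1.18]
M [[0.971, -0.237, 0.0], [-0.237, -0.971, -0.0], [0.001, 0.0, -1.0]]
shift cm [-0.12  0.07  1.94]
t 10.4 tcp [ 0.5093 -0.2736  0.1159] F [ 0.13 -0.09  0.31] gap 0.0004 j [-0.63  0.38 -0.15  1.04  0.    1.18]
M [[0.971, -0.237, 0.001], [-0.237, -0.971, -0.0], [0.001, 0.0, -1.0]]
shift cm [-0.12  0.07  1.94]
```

View pics/s5c.png

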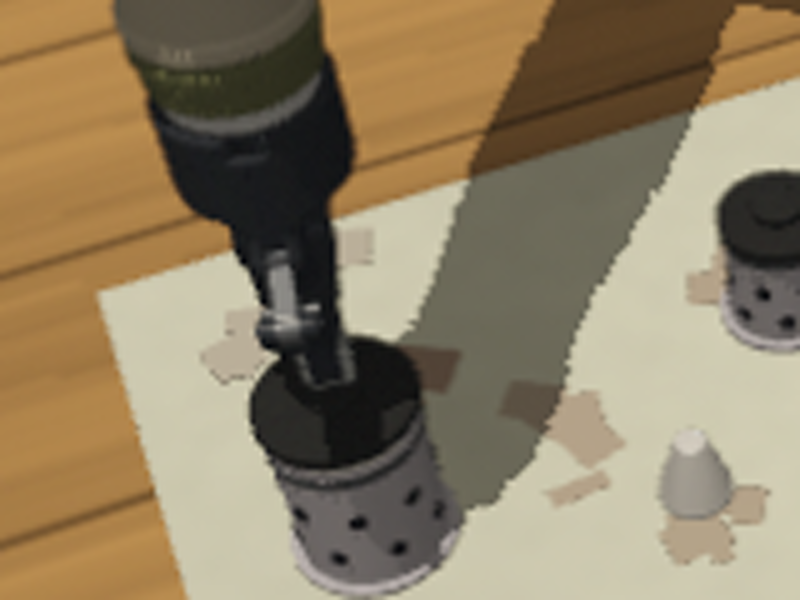

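Call:
{"fn": "apply_moves", "kwargs": {
  "moves": [
    [[0,0,0.3],0,0],
    [[0,0,0.5],0,0],
    [[0,0,0.65],0,0],
    [[0,0,0.8],0,0],
    [[0,0,0.95],0,0],
    [[0,0,1.1],0,0],
    [[0,0,1.25],0,0],
    [[0,0,1.4],0,0],
    [[0,0,1.5],0,0],
    [[0,0,1.6],0,0]
  ]
}}

```text
clock: 11.65
tcp_pos: [0.5091, -0.2734, 0.0995]
orientation: [-0.0, 0.993, -0.119, -0.0]
wrist_force: [-0.6, 1.5, 3.9]
finger_gap: 0.0004
```

```bash
python3 -c "
from h import *
rel([.508,-.274,.096])
"
```

```text
t 11.65 tcp [ 0.5091 -0.2734  0.0995] F [-0.57  1.45  3.88] gap 0.0004 j [-0.63  0.39 -0.18  1.    0.    1.18]
M [[0.971, -0.237, -0.0], [-0.237, -0.971, 0.0], [-0.0, -0.0, -1.0]]
shift cm [-0.09  0.08  0.35]
```

Call:
{"fn": "apply_moves", "kwargs": {
  "moves": [
    [[0,0,0.05],0,0],
    [[0,0,0.1],0,0],
    [[0,0,0.15],0,0],
    [[0,0,0.2],0,0],
    [[0,0,0.25],0,0],
    [[0,0,0.3],0,0],
    [[0,0,0.35],0,0],
    [[0,0,0.35],0,0],
    [[0,0,0.35],0,0],
    [[0,0,0.35],0,0]
  ]
}}

```text
clock: 12.9
tcp_pos: [0.5091, -0.2735, 0.0966]
orientation: [0.0, 0.993, -0.119, 0.0]
wrist_force: [-1.8, 0.5, 7.9]
finger_gap: -0.0002
```

```bash
python3 -c "
from h import *
rel([.470,.270,.18])
"
```

```text
t 12.9 tcp [ 0.5091 -0.2735  0.0966] F [-1.84  0.55  7.91] gap -0.0002 j [-0.63  0.39 -0.18  1.    0.    1.18]
M [[0.971, -0.237, 0.0], [-0.237, -0.971, -0.0], [0.0, 0.0, -1.0]]
shift cm [-16.69 -51.87  -8.35]
```

Call:
{"fn": "apply_moves", "kwargs": {
  "moves": [
    [[0,0,-0.5],0,0],
    [[0,0,-2],0,0],
    [[0,0,-5],0,0],
    [[-0.3,-1,-8],-3,0],
    [[-1.6,-5,-9.3],-7,0],
    [[-3.2,-10,-9.3],-12,0],
    [[-4.8,-15,-9.3],-18,0],
    [[-6.4,-20,-9.3],-24,0],
    [[-8,-25,-9.3],-29,0],
    [[-9.6,-30,-9.3],-34,0]
  ]
}}

```text
clock: 14.15
tcp_pos: [0.4872, 0.0423, 0.19]
orientation: [0.0, 0.984, 0.177, 0.001]
wrist_force: [0.5, 0.1, 0.5]
finger_gap: 0.0002
```

```bash
python3 -c "
from h import *
rel([.470,.270,.19])
"
```

```text
t 14.15 tcp [0.4872 0.0423 0.19  ] F [0.49 0.1  0.53] gap 0.0002 j [-0.08  0.16 -0.25  1.15  0.    1.14]
M [[0.937, 0.349, 0.002], [0.349, -0.937, -0.0], [0.002, 0.001, -1.0]]
shift cm [  6.33 -21.94  -0.  ]
```

Call:
{"fn": "apply_moves", "kwargs": {
  "moves": [
    [[1,-3.5,0],-5,0],
    [[2.2,-7.5,0],-10,0],
    [[3.4,-11.5,0],-15,0],
    [[4.5,-15.5,0],-20,0],
    [[5.3,-18.5,0],-23,0],
    [[6,-20.5,0],-25,0],
    [[6.3,-21.6,0],-25,0],
    [[6.4,-22.1,0],-25,0],
    [[6.4,-22.1,0],-25,0],
    [[6.4,-22.1,0],-25,0]
  ]
}}

```text
clock: 15.4
tcp_pos: [0.4706, 0.2696, 0.1892]
orientation: [0.0, 0.923, 0.384, -0.0]
wrist_force: [-0.5, -1.2, 0.4]
finger_gap: 0.0001
```

```bash
python3 - <<'E'
from ov import *
rel([.470,.270,.13])
c=snap('scene','s6'); w=snap('wrist','w6')
a=load('scene0')
ims=[overlay(a,'middle',.508,-.274,0.001,(100,170,80,80),5),overlay(c,'middle',.508,-.274,.01,(100,170,80,80),5)]
cv2.imwrite('pics/s6c.png',np.hstack(ims))
cv2.imwrite('pics/w6o.png',overlay(w,'tall',.470,.270,.001,(160,70,200,190),4,gain=1.7)[:600])
E
```

```text
t 15.4 tcp [0.4706 0.2696 0.1892] F [-0.53 -1.2   0.44] gap 0.0001 j [ 0.37  0.27 -0.12  1.18 -0.    1.15]
M [[0.704, 0.71, 0.0], [0.71, -0.704, -0.0], [-0.0, 0.0, -1.0]]
shift cm [-0.01 -0.07  5.92]
```

View pics/s6c.png

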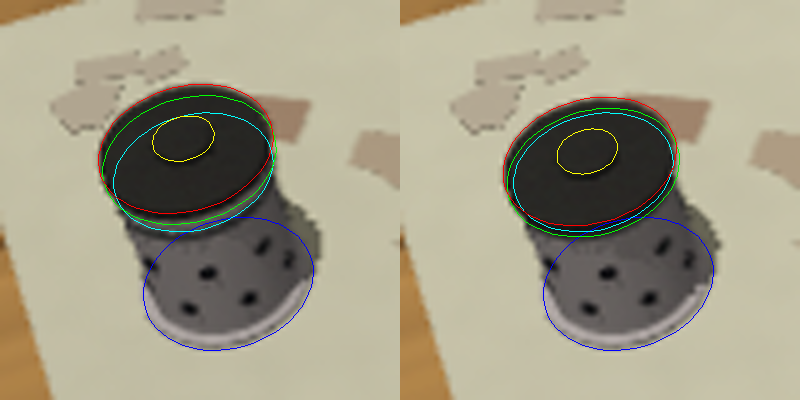

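View pics/w6o.png

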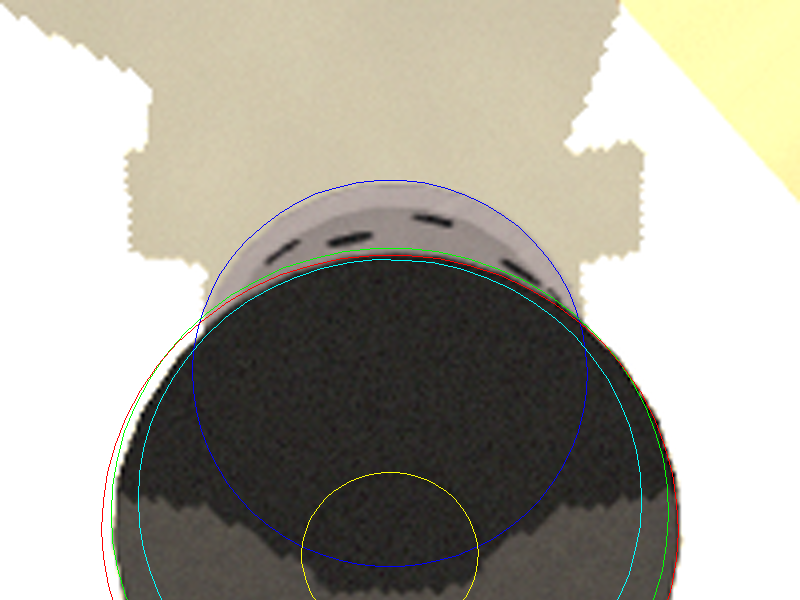

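Call:
{"fn": "apply_moves", "kwargs": {
  "moves": [
    [[0,0,0.3],0,0],
    [[0.1,0,1],0,0],
    [[0.1,0,2],0,0],
    [[0.1,0,3],0,0],
    [[0.1,0,4],0,0],
    [[0.1,0,4.6],0,0],
    [[0.1,0,5],0,0],
    [[0.1,0,5.3],0,0],
    [[0.1,0,5.3],0,0],
    [[0.1,0,5.3],0,0]
  ]
}}

```text
clock: 16.75
tcp_pos: [0.4714, 0.271, 0.1364]
orientation: [-0.0, 0.923, 0.385, 0.0]
wrist_force: [-0.6, -0.3, -0.3]
finger_gap: -0.0001
```

```bash
python3 -c "
from h import *
rel([.470,.270,.1165])
c=snap('scene','s7');crop(c,250,50,160,120,5,'s7c')
"
```

```text
t 16.75 tcp [0.4714 0.271  0.1364] F [-0.59 -0.32 -0.27] gap -0.0001 j [ 0.37  0.3  -0.21  1.06  0.    1.15]
M [[0.704, 0.711, 0.001], [0.711, -0.704, 0.0], [0.001, 0.0, -1.0]]
shift cm [-0.17 -0.02  1.99]
```

View pics/s7c.png

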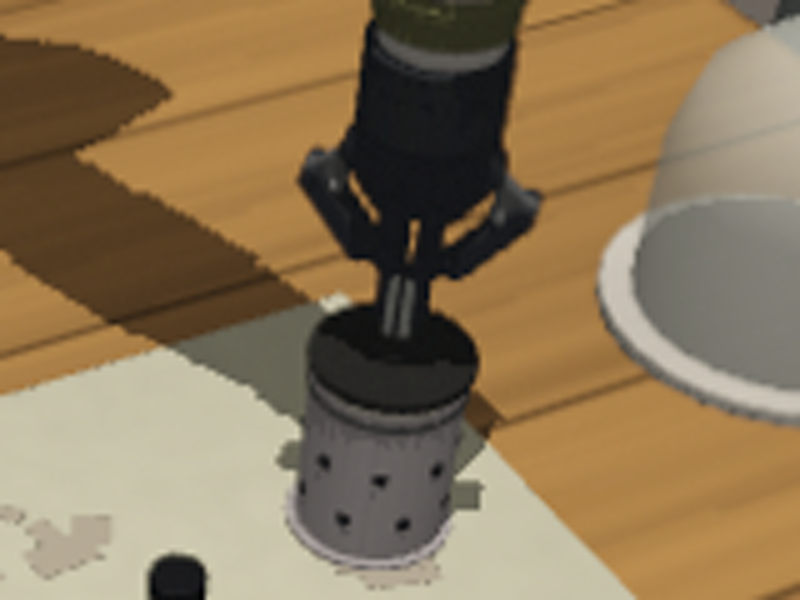

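Tip is over the boss (crop 400,335). Pressing now.

Call:
{"fn": "apply_moves", "kwargs": {
  "moves": [
    [[0,0,0.3],0,0],
    [[0,0,0.5],0,0],
    [[0,0,0.65],0,0],
    [[0,0,0.8],0,0],
    [[0,0,0.95],0,0],
    [[0,0,1.1],0,0],
    [[0,0,1.25],0,0],
    [[0,0,1.4],0,0],
    [[0,0,1.5],0,0],
    [[0,0,1.6],0,0]
  ]
}}

```text
clock: 18.05
tcp_pos: [0.4712, 0.271, 0.1201]
orientation: [-0.0, 0.923, 0.385, 0.0]
wrist_force: [-0.8, -0.1, 4.1]
finger_gap: 0.0003
```

```bash
python3 -c "
from h import *
rel([.470,.270,.1160])
"
```

```text
t 18.05 tcp [0.4712 0.271  0.1201] F [-0.78 -0.13  4.12] gap 0.0003 j [ 0.37  0.31 -0.24  1.02  0.    1.15]
M [[0.704, 0.71, 0.0], [0.71, -0.704, 0.0], [0.0, -0.0, -1.0]]
shift cm [-0.15 -0.02  0.41]
```

Call:
{"fn": "apply_moves", "kwargs": {
  "moves": [
    [[0,0,0.05],0,0],
    [[0,0,0.1],0,0],
    [[0,0,0.15],0,0],
    [[0,0,0.2],0,0],
    [[0,0,0.25],0,0],
    [[0,0,0.3],0,0],
    [[0,0,0.35],0,0],
    [[0,0,0.4],0,0],
    [[0,0,0.4],0,0],
    [[0,0,0.4],0,0]
  ]
}}

```text
clock: 19.3
tcp_pos: [0.4712, 0.271, 0.1166]
orientation: [-0.0, 0.923, 0.385, 0.0]
wrist_force: [-2.7, -0.4, 6.9]
finger_gap: 0.0002
```

Call:
{"fn": "apply_moves", "kwargs": {
  "moves": [
    [[0,0,-0.5],0,0],
    [[0,0,-2],0,0],
    [[0,0,-5],0,0],
    [[0,0,-8],0,0],
    [[0,-2,-10],0,0],
    [[0,-5,-10.5],0,0],
    [[0,-7,-10.5],0,0],
    [[0,-8,-10.5],0,0],
    [[0,-8,-10.5],0,0],
    [[0,-8,-10.5],0,0]
  ]
}}

```text
clock: 20.55
tcp_pos: [0.4146, 0.3269, 0.2207]
orientation: [0.0, 0.923, 0.385, -0.0]
wrist_force: [0.5, -0.2, 0.7]
finger_gap: 0.0003
```

```bash
python3 - <<'E'
from ov import *
c=snap('scene','s8'); t=snap('top','t8')
a=load('scene0')
ims=[];r2=[]
for n,(x,y),b in [('short',(.455,-.031),(185,135)),('middle',(.508,-.274),(100,170)),('tall',(.470,.270),(285,90))]:
    ims.append(overlay(c,n,x,y,.01,(*b,80,80),3.3)); r2.append(overlay(a,n,x,y,.001,(*b,80,80),3.3))
cv2.imwrite('pics/s8c.png',np.vstack([np.hstack(r2),np.hstack(ims)]))
s=env.get_state();print(s['wrist_force'].round(2),s['tcp_pos'].round(3),s['clock'])
E
```

```text
[-0.17  1.14 -0.27] [0.415 0.327 0.221] 20.65
```

View pics/s8c.png

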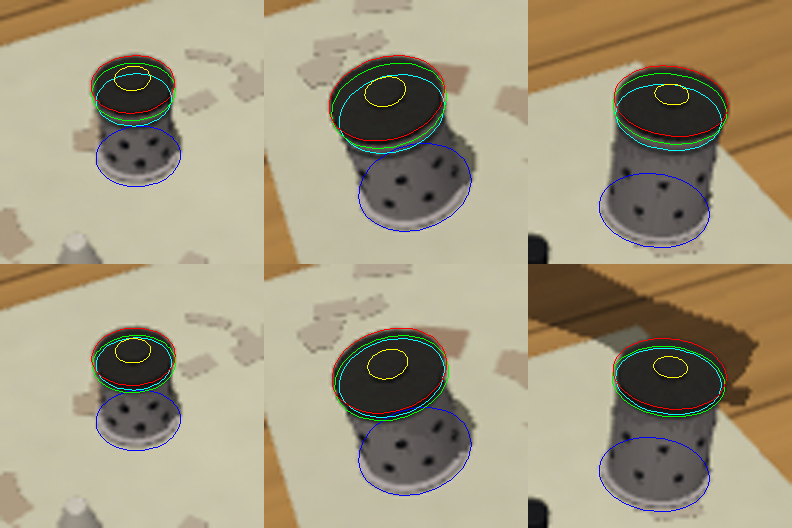

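View pics/s8.png

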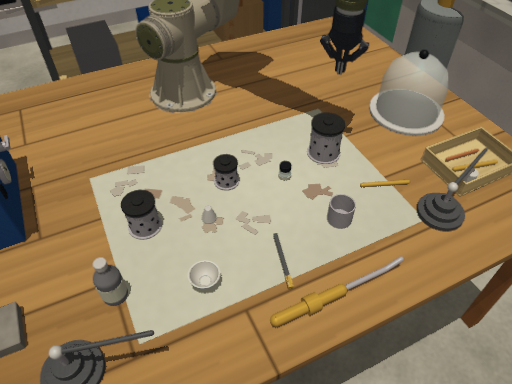

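```bash
python3 -c "
from h import *
print(env.hand_in())"
```

```text
the job is handed in; nothing more can be done
None
```

I pressed all three lids down in order (short, middle, tall) with the shut fingertips and lifted the fingers straight off after each. I handed the job in at about 20.7 s.

- **Force:** each press ended at about 7–8 N, read at the end of each move. At the depth reached, that matches the plug being on its stop with the rubber compressed about 2.5–3 mm. A single reading on the short lid dipped to 5.7 N, then read 7.7 N after pressing about 0.7 mm further. Readings also vary by 1–2 N with nothing touching.
- **Final picture:** all three lids match the outline of a seated lid, with no gap visible at the rim. The flasks have not visibly moved, and nothing else on the bench appears to have moved. The gripper is clear of everything.
- **Disagreement:** my position estimates from the scene, top and wrist cameras differed by 1–3 mm for most lids, and by up to about 7 mm for the tall one. The overlays were within about 2–3 mm, well inside the 14 mm boss radius. Some of my automatic outline fits were poor, so I set the final positions from the overlays by eye.

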